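# Change the bench supply over from slide warmer to microscope

## Task

The slide warmer and the microscope share one supply and must never be on together: first turn the slide warmer's isolator (orange handle, grey plate) from ON to OFF, then turn the microscope's isolator (blue handle, grey plate) from OFF to ON. On each box the handle's white pointer stripe shows its state: at the green dot it is ON, at the white dot, a quarter turn anticlockwise from above, it is OFF. Leave the main isolator (red handle, yellow plate) ON, and take your hand off the handles when both have clicked home.

Things in the scene. Friction and masses are not known exactly. Their poses are not given: they have to be found in the camera images.
- warmer_handle (a joint): Slide warmer's isolator, starts ON: orange bar handle, grey plate, on a white box 96 mm square, 56 high, fixed to the bench. rad: 0 = OFF, 1.571 = ON, growing clockwise from above. Pointer stripe at the plate's green dot = ON, white dot = OFF. A spring snaps it into OFF or ON: it resists with up to 0.15 Nm until half way (0.785), then pulls onward; stops lie 0.12 beyond each end.
- warmer_grip (a point): On the turning axis of the orange handle, mid-height of its grip bar, 80 mm above the bench; turns with it. z up, x along the bar; white pointer stripe at the -x end. Bar: 62 mm long, 14 thick, 36 high (18 above and below this point), on a black disc 58 mm wide, 6 thick, its top 18 mm below the point; then the bare square top plate (90 mm), 24 mm below the point.
- lamp_handle (a joint): Microscope's isolator, starts OFF: blue bar handle, grey plate. Box, dots, spring and stops as the slide warmer's. rad: 0 = OFF, 1.571 = ON, growing clockwise from above. 
- lamp_grip (a point): On the turning axis of the blue handle, mid-height of its grip bar, 80 mm above the bench; turns with it. z up, x along the bar; white pointer stripe at the -x end. Bar: 62 mm long, 14 thick, 36 high (18 above and below this point), on a black disc 58 mm wide, 6 thick, its top 18 mm below the point; then the bare square top plate (90 mm), 24 mm below the point.
- main_handle (a joint): Main isolator, starts ON and must stay ON: red bar handle, yellow plate. Box, dots and spring as the others. rad: 0 = OFF, 1.571 = ON, growing clockwise from above. The three boxes stand in a loose row from left to right in any order, centres at least 140 mm apart.

How it is judged:
On the way, in this order (a step that is already met when the one before it is completed fails the run):
1. the slide warmer's isolator is OFF while the microscope's is still OFF (value of joint warmer_handle below 0.2 rad and value of joint lamp_handle below 0.4 rad), for 0.2 s.
2. the microscope's isolator is ON (value of joint lamp_handle above 1.37 rad), for 0.2 s.
At the end, for the whole second after the job is handed in: The slide warmer's handle stands within 0.2 rad (11 degrees) of OFF, the microscope's and the main handle within 0.2 rad of ON, the two turned handles are at rest (under 0.2 rad/s) (value of joint warmer_handle below 0.2 rad and value of joint each of lamp_handle, main_handle above 1.37 rad and velocity of joint warmer_handle between -0.2 and 0.2 rad/s and velocity of joint lamp_handle between -0.2 and 0.2 rad/s); the robot touches nothing.
It fails at once if the slide warmer's and the microscope's isolators are both past half way towards ON (value of joint each of warmer_handle, lamp_handle above 0.785 rad).
It fails at once if the main isolator is turned half way or more towards OFF (value of joint main_handle below 0.785 rad).
It also fails if it takes over 45 s, if anything falls off the work surface, if the arm or the gripper's body presses on something with over 40 N, if the wrist force passes 120 N, or if a joint passes its speed limit or range.

## Robot

A 6-joint arm with a two-finger parallel gripper is mounted at the origin on the work surface. World frame = base frame: x ahead of the robot, y to its left, z up, the work surface at z = 0. Lengths are in m, angles in rad, forces in N, time in s.
With the tool pointing down it reaches from about 0.375 to 0.9 m from the base axis. Payload 3.1 kg.
Tool frame: the origin (TCP) lies midway between the tips of the shut fingers; the grasp point (between the pads) lies 19 mm behind it; z points along the fingers, y is the direction in which the jaws open and shut (so a half turn about z gives the same grasp; the last joint's range is limited). The gripper opens to 85 mm and grips with 20 to 120 N. Pads are 22 mm wide; open, the fingers measure 114 mm over their backs; the gripper's body (76 mm by 85 mm) begins 54 mm behind the grasp point. The pads swing forward as they close: fully open they stand 13 mm farther back than shut.
Start: joints at [0.947, 0.527, 1.433, -0, 1.181, -0.178], TCP at [0.269, 0.564, 0.231] pointing down, gripper open.
Joint ranges: [-3.08, 3.08], [-0.75, 2.2], [0.22, 2.44], [-1.43, 4.57], [0, 2.65], [-2.85, 2.85]. Speed limits (rad/s): [2.79, 2.79, 3.14, 3.14, 3.14, 3.14].

## Interface

Orientations are given as a unit quaternion [x, y, z, w].
In Python, from station import manip gives the robot as it stands.
- The arm moves only by the tool servo_tool, never from a script. Its argument "increments" is a list of rows, each an object with "hand": the closure, from 0 (fully open) to 1 (shut); "travel": the shift along the tool's x, y, z in mm, a list of three; "yaw": the turn about the tool's z in degrees. A call has 1 to 20 rows; each row shifts and turns the commanded pose from where the row before left it, along the tool's axes as they then stand; what a row does not reach is not made up. A row lasts 1/10 s, in which the tool goes at most 50 mm and 8.59 degrees, less where a joint would pass 70% of its speed; a pose out of reach is approached as far as the arm can. A call with a gripper value outside its range is refused whole. The fingers move at their own pace and stop on an object; "newtons" is the grip in N (left out, the last holds). Time passes only in rows, so rows that do not move let the fingers close. It gives the time, the measured TCP pose, the force and the opening at its end, in the units of the state.
- manip.sense(): the state, without advancing time (a new reading comes with each control period).
- manip.snapshot(name): name is "scene" or "side" or "wrist"; returns a dict with "pixels" (384x512x3 uint8, blue, green, red), "fx", "fy", "cx", "cy" (pixels), "D" ([k1, k2, p1, p2, k3] as OpenCV has them; the pictures are not rectified), "R" (3x3) and "t" (3): a world point X has camera coordinates R X + t. Camera axes: x right, y down, z forward; pixel columns grow to the right and rows downward; lengths in m; the calibration is good to about 2 mm. A picture is of the moment at which its call begins. There is no depth.
- manip.sign_off(): hands the job in, once; it reports no verdict.
The state is a dict: "t": time; "q": joint angles; "qd": joint speeds; "tau": joint torques, N m; "tcp_pos": TCP position; "tool_rot": TCP orientation; "force": force on the tool from outside, world axes, zero at the start; "ft_torque": the same for the moment, N m; "finger_gap": opening from 0.0 (shut) to 1.0 (fully open).
Only numpy, scipy, OpenCV 4.12 (cv2) and the standard library are available. Lean on these libraries where they do the work, as an engineer would, in place of code of your own. Each camera call takes 0.05 s, during which the arm holds its last target.

## Working session

There is one attempt and no reset: what is moved stays moved. The work goes in short steps, Python scripts to look and compute and a tool call to move; the robot and the scene stay as the last step left them, time stands still between calls to the robot, and variables do not carry over. Pictures are saved under pics/ and viewed, and the job is handed in when it is done.

Besides the shell and the picture viewer there is one more tool, called after "Emit:" by a JSON object that holds its "method" and its "body". servo_tool: Moves the arm, as the interface text tells. Its arguments: {"type":"object","properties":{"increments":{"type":"array","items":{"type":"object","properties":{"hand":{"type":"number"},"travel":{"type":"array","items":{"type":"number"}},"yaw":{"type":"number"}}}},"newtons":{"type":"number"}},"required":["increments"]}

```bash
mkdir -p pics
python3 - <<'E'
from station import manip
import cv2,pickle
print(manip.sense())
for n in ["scene","side","wrist"]:
    s=manip.snapshot(n); cv2.imwrite(f"pics/{n}0.png",s["pixels"]); pickle.dump(s,open(f"{n}0.pkl","wb"))
    print(n,{k:v for k,v in s.items() if k!="pixels"})
E
```

```text
{'t': 0.0, 'q': array([ 9.46495545e-01,  5.28490821e-01,  1.43392226e+00, -3.44079546e-05,
        1.18139852e+00, -1.78481634e-01]), 'qd': array([-4.16404075e-05, -1.29000147e-03, -1.26351638e-03,  2.27123810e-04,
       -7.77416721e-04, -3.43261245e-04]), 'tau': array([-2.08781094e-04, -4.42347980e+01, -1.78025866e+01, -2.05557212e-04,
        8.34313949e-03,  5.13712635e-06]), 'tcp_pos': array([0.26903672, 0.56332331, 0.23031213]), 'tool_rot': array([ 2.21061618e-01,  9.75259212e-01, -1.02750371e-03, -4.18825157e-04]), 'force': array([-0.30737765,  0.2194406 ,  0.12491545]), 'ft_torque': array([-0.04148501,  0.02414719,  0.04684829]), 'finger_gap': 0.9986576163053152}
scene {'fx': 476.405299558349, 'fy': 476.405299558349, 'cx': 252.58161991238035, 'cy': 190.20327705397253, 'D': array([-0.09111689,  0.        ,  0.        ,  0.        ,  0.        ]), 'R': array([[ 0.13490006,  0.99082777,  0.0078939 ],
       [ 0.56276824, -0.07005832, -0.82364054],
       [-0.81553288,  0.11555159, -0.56705727]]), 't': array([-0.06965526, -0.20232656,  1.3419531 ])}
side {'fx': 349.8766857992456, 'fy': 349.8766857992456, 'cx': 255.10745867412936, 'cy': 193.79732787874508, 'D': array([-0.03980461,  0.        ,  0.        ,  0.        ,  0.        ]), 'R': array([[-8.15608961e-01, -5.78603082e-01, -7.04448642e-04],
       [-2.91014458e-01,  4.11270725e-01, -8.63809572e-01],
       [ 5.00092600e-01, -7.04325823e-01, -5.03817950e-01]]), 't': array([0.44243881, 0.26220598, 0.43994655])}
wrist {'fx': 264.70957605925764, 'fy': 264.70957605925764, 'cx': 261.63893870677055, 'cy': 197.48883993973658, 'D': array([-0.00540183,  0.        ,  0.        ,  0.        ,  0.        ]), 'R': array([[ 0.43124253,  0.90223458, -0.00162517],
       [ 0.8646386 , -0.41275681,  0.28641215],
       [ 0.25774014, -0.12491828, -0.95810513]]), 't': array([-0.62500401, -0.03731895,  0.37903264])}
```

View pics/scene0.png

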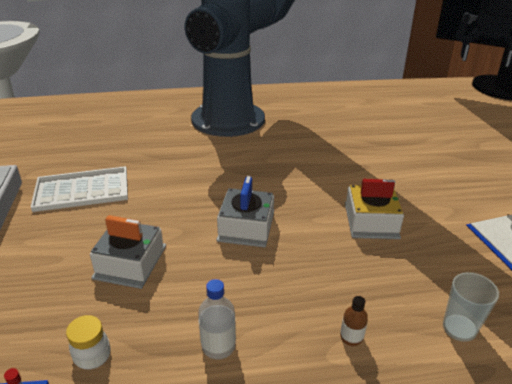

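View pics/side0.png

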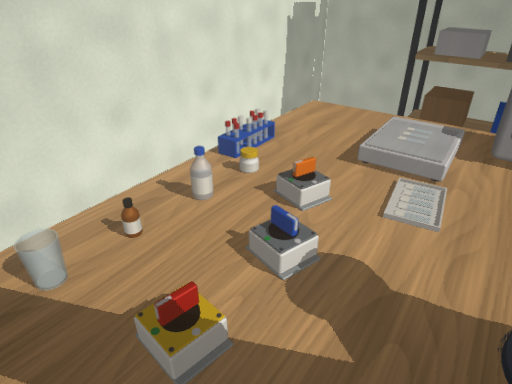

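View pics/wrist0.png

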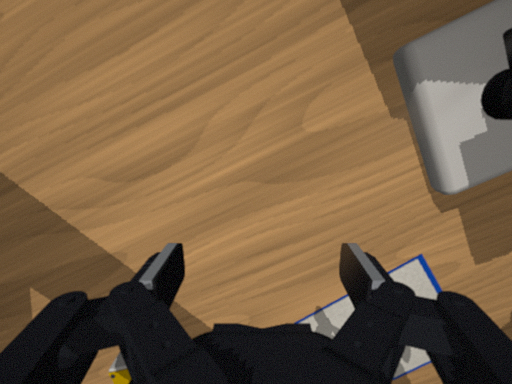

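The scene view shows orange at about (125,240), blue at (246,205) and red at (376,200). I'll enlarge these regions to read off the corners and stripes.

Run:
```python
import cv2,numpy as np
a=cv2.imread("pics/scene0.png")
c=lambda x,y,w,h,f:cv2.resize(a[y:y+h,x:x+w],None,fx=f,fy=f,interpolation=cv2.INTER_CUBIC)
cv2.imwrite("pics/c1.png",np.hstack([c(85,205,85,85,4.5),c(210,165,85,85,4.5)]))
a=cv2.imread("pics/side0.png")
cv2.imwrite("pics/c2.png",np.hstack([c(270,145,70,70,5.5),c(243,195,80,80,4.8125)]))
```

```text
(no output)
```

View pics/c1.png

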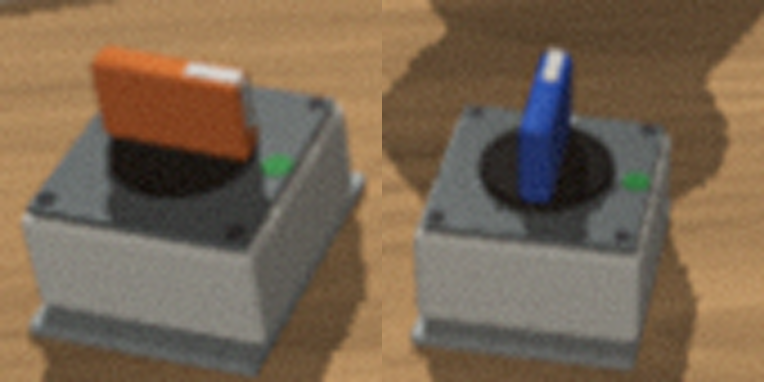

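View pics/c2.png

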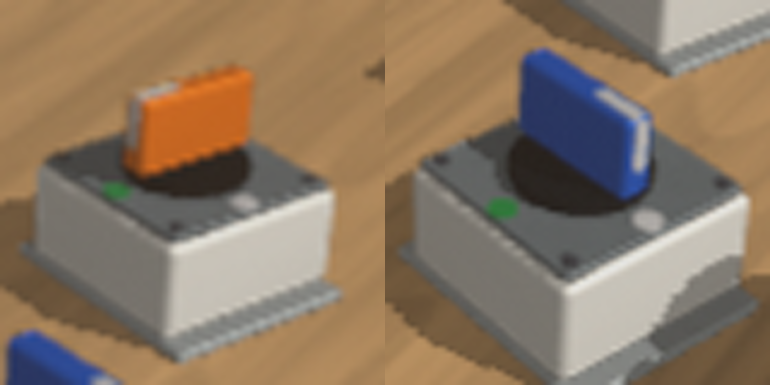

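```bash
cat > fit.py <<'E'
import cv2,numpy as np,pickle
from scipy.optimize import least_squares
def proj(s,X):
    return cv2.projectPoints(np.asarray(X,float).reshape(-1,1,3),cv2.Rodrigues(s["R"])[0],s["t"],np.array([[s["fx"],0,s["cx"]],[0,s["fy"],s["cy"]],[0,0,1]]),s["D"])[0][:,0]
def orig(p,f,o): return (np.array(p,float)+.5)/f-.5+np.array(o)
# box frame: +X toward green dot (ON), white dot 90deg anticlockwise => +Y
def box(p,h=.046,r=.036):
    x,y,a=p; c,s=np.cos(a),np.sin(a)
    L=np.array([[h,h],[-h,h],[-h,-h],[h,-h],[r,0],[0,r]])
    W=L@np.array([[c,s],[-s,c]])+[x,y]
    return np.c_[W,np.full(6,.056)]
# corners by name: idx 0 = (green,white), 1=(-green,white),2=(-,-),3=(green,-white)
E
cat > run1.py <<'E'
from fit import *
sc=pickle.load(open("scene0.pkl","rb")); sd=pickle.load(open("side0.pkl","rb"))
# scene: right=+y, down=+x. green on right (+y); white 90 ccw from above of +y = -x (back)... check with side
data={
"orange":dict(sc=((85,205),4.5,dict(FL=(30,212),FR=(248,246),BR=(338,104),G=(278,166))),
  sd=((270,145),5.5,dict(L=(43,163),F=(172,241),R=(330,185),G=(117,190),W=(245,203)))),
"blue":dict(sc=((210,165),4.5,dict(FL=(36,230),FR=(254,250),BR=(285,133),BL=(80,108),G=(254,181))),
  sd=((243,195),4.8125,dict(L=(30,163),F=(182,283),R=(360,197),G=(117,208),W=(264,220))))}
# green +Y world, white -X world(back): names -> idx
m=dict(FL=2,FR=3,BR=0,BL=1,G=4,W=5,L=3,F=0,R=1)
for n,d in data.items():
    def res(p):
        r=[]
        for k,s in (("sc",sc),("sd",sd)):
            o,f,pts=d[k]; P=proj(s,box(p[:3],p[3],p[4]))
            for q,uv in pts.items(): r+=list(P[m[q]]-orig(uv,f,o))
        return np.array(r)
    x0=[.6,-.15 if n=="orange" else .05,1.5,.046,.036]
    r=least_squares(res,x0,loss="soft_l1")
    print(n,r.x.round(4),np.degrees(r.x[2]).round(1)); print(res(r.x).reshape(-1,2).round(1).tolist())
E
python3 run1.py
```

```text
orange [ 0.5621 -0.2293  1.221   0.0447  0.038 ] 70.0
[[-0.3, -0.7], [0.0, 0.1], [-0.2, -1.4], [0.0, 0.1], [-0.2, -0.6], [0.2, -0.2], [-0.6, -0.3], [-0.0, 0.8], [-0.7, 0.3]]
blue [ 0.4845 -0.0086  1.2729  0.0458  0.0387] 72.9
[[-0.1, -0.8], [0.4, 0.0], [-0.1, -2.1], [0.2, -1.0], [0.0, 0.4], [-0.0, -0.5], [0.0, -0.9], [-0.0, -2.4], [-0.0, 0.4], [-0.5, 0.2]]
```

Emit:
{"method": "servo_tool", "body": {"increments": [{"hand": 0, "travel": [-33.7, -32.7, 0], "yaw": 0}, {"hand": 0, "travel": [-33.7, -32.7, 0], "yaw": 0}, {"hand": 0, "travel": [-33.7, -32.7, 0], "yaw": 0}, {"hand": 0, "travel": [-33.7, -32.7, 0], "yaw": 0}, {"hand": 0, "travel": [-33.7, -32.7, 0], "yaw": 0}, {"hand": 0, "travel": [-33.7, -32.7, 0], "yaw": 0}, {"hand": 0, "travel": [-33.7, -32.7, 0], "yaw": 0}, {"hand": 0, "travel": [-33.7, -32.7, 0], "yaw": 0}, {"hand": 0, "travel": [-33.7, -32.7, 0], "yaw": 0}, {"hand": 0, "travel": [-33.7, -32.7, 0], "yaw": 0}, {"hand": 0, "travel": [-33.7, -32.7, 0], "yaw": 0}, {"hand": 0, "travel": [-33.7, -32.7, 0], "yaw": 0}, {"hand": 0, "travel": [-33.7, -32.7, 0], "yaw": 0}, {"hand": 0, "travel": [-33.7, -32.7, 0], "yaw": 0}, {"hand": 0, "travel": [-33.7, -32.7, 0], "yaw": 0}, {"hand": 0, "travel": [-33.7, -32.7, 0], "yaw": 0}, {"hand": 0, "travel": [-33.7, -32.7, 0], "yaw": 0}, {"hand": 0, "travel": [-33.7, -32.7, 0], "yaw": 0}]}}

```text
t: 1.95
tcp_pos: [0.5631, -0.2306, 0.231]
tool_rot: [0.221, 0.975, 0.0, -0.0]
force: [1.4, 0.5, 0.3]
finger_gap: 1.005
```

Emit:
{"method": "servo_tool", "body": {"increments": [{"hand": 0, "travel": [0, 0, 0], "yaw": 8.45}, {"hand": 0, "travel": [0, 0, 0], "yaw": 8.45}, {"hand": 0, "travel": [0, 0, 0], "yaw": 8.45}, {"hand": 0, "travel": [0, 0, 0], "yaw": 8.45}, {"hand": 0, "travel": [0, 0, 0], "yaw": 8.45}, {"hand": 0, "travel": [0, 0, 0], "yaw": 8.45}, {"hand": 0, "travel": [0, 0, 0], "yaw": 8.45}, {"hand": 0, "travel": [0, 0, 0], "yaw": 8.45}, {"hand": 0, "travel": [0, 0, 0], "yaw": 8.45}, {"hand": 0, "travel": [0, 0, 0], "yaw": 8.45}, {"hand": 0, "travel": [0, 0, 0], "yaw": 0}, {"hand": 0, "travel": [0, 0, 0], "yaw": 0}]}}

```text
t: 3.15
tcp_pos: [0.5628, -0.2286, 0.2311]
tool_rot: [0.818, 0.575, -0.0, -0.0]
force: [-1.1, 0.3, -0.1]
finger_gap: 1.002
```

```bash
cat > look.py <<'E'
import sys
from station import manip
from fit import *
n,tag=sys.argv[1],sys.argv[2]
s=manip.snapshot(n); cv2.imwrite(f"pics/{tag}.png",s["pixels"]); pickle.dump(s,open(f"{tag}.pkl","wb"))
st=manip.sense(); q=st["tool_rot"]
from scipy.spatial.transform import Rotation as Ro
M=Ro.from_quat(q).as_matrix()
print(st["t"],st["tcp_pos"].round(4),"yang",np.degrees(np.arctan2(M[1,1],M[0,1])).round(2),"z",M[:,2].round(4),"F",st["force"].round(1),st["ft_torque"].round(2),"gap",round(st["finger_gap"],3))
E
python3 look.py wrist w1
```

```text
3.2 [ 0.5629 -0.2286  0.2311] yang -19.89 z [-3.e-04  2.e-04 -1.e+00] F [-0.4 -0.5  0.1] [-0.01 -0.02 -0.01] gap 0.999
```

View pics/w1.png

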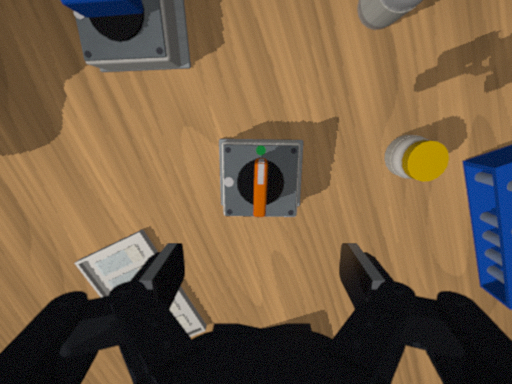

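The wrist view shows the orange bar upright from (260,160) to (260,216), the green dot at (261,150) and the white dot at (228,182). I'll enlarge it to check the alignment.

Run:
```python
from fit import *
a=cv2.imread("pics/w1.png")
cv2.imwrite("pics/c3.png",cv2.resize(a[130:230,210:315],None,fx=5,fy=5,interpolation=cv2.INTER_CUBIC))
s=pickle.load(open("w1.pkl","rb"))
P=proj(s,box([.5621,-.2293,1.221],.045,.038)); print(((P+.5-[210,130])*5-.5).round(0).tolist())
def bar(x,y,a,z):
    c,t=np.cos(a),np.sin(a); L=np.array([[.031,.007],[.031,-.007],[-.031,-.007],[-.031,.007]])
    return np.c_[L@np.array([[c,t],[-t,c]])+[x,y],np.full(4,z)]
P=proj(s,bar(.5621,-.2293,1.221,.098)); print(((P+.5-[210,130])*5-.5).round(0).tolist())
```

```text
[[67.0, 75.0], [81.0, 432.0], [433.0, 433.0], [448.0, 76.0], [257.0, 105.0], [103.0, 261.0]]
[[223.0, 163.0], [290.0, 163.0], [288.0, 441.0], [225.0, 441.0]]
```

View pics/c3.png

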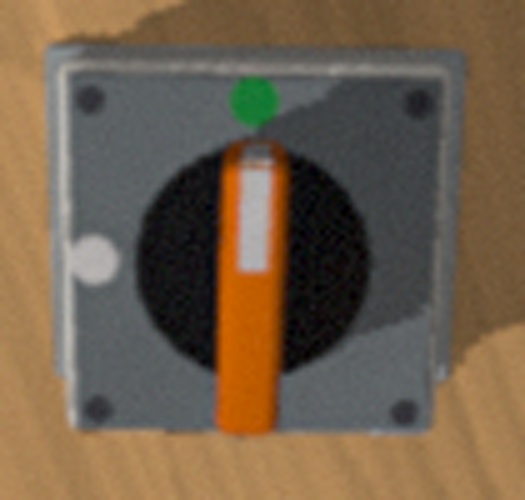

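Emit:
{"method": "servo_tool", "body": {"increments": [{"hand": 0, "travel": [0, -1.7, 20], "yaw": 1}, {"hand": 0, "travel": [0, 0, 40], "yaw": 0}, {"hand": 0, "travel": [0, 0, 40], "yaw": 0}, {"hand": 0, "travel": [0, 0, 30], "yaw": 0}, {"hand": 0, "travel": [0, 0, 21], "yaw": 0}, {"hand": 0, "travel": [0, 0, 10], "yaw": 0}, {"hand": 0, "travel": [0, 0, 0], "yaw": 0}, {"hand": 0, "travel": [0, 0, 0], "yaw": 0}]}}

```text
t: 4.0
tcp_pos: [0.5621, -0.2286, 0.0711]
tool_rot: [0.824, 0.566, 0.0, 0.001]
force: [0.2, -0.4, -0.3]
finger_gap: 0.999
```

```bash
python3 look.py wrist w2
```

```text
4.05 [ 0.5623 -0.2287  0.0716] yang -21.01 z [ 0.0022 -0.0014 -1.    ] F [-0.1 -1.   1.2] [ 0.03 -0.02  0.02] gap 0.997
```

View pics/w2.png

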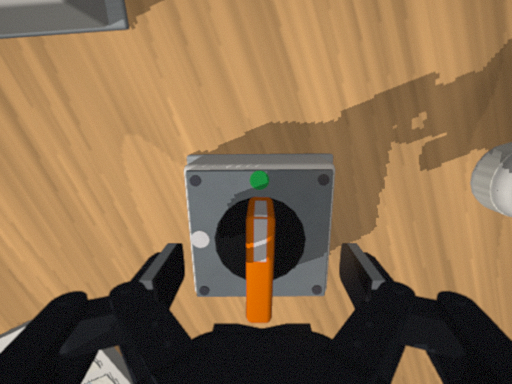

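The bar lies between the pads at (260,260) and the hand's centre is at about column 262, so I can close.

Emit:
{"method": "servo_tool", "body": {"increments": [{"hand": 1, "travel": [0, 0, 0], "yaw": 0}, {"hand": 1, "travel": [0, 0, 0], "yaw": 0}, {"hand": 1, "travel": [0, 0, 0], "yaw": 0}, {"hand": 1, "travel": [0, 0, 0], "yaw": 0}, {"hand": 1, "travel": [0, 0, 0], "yaw": 0}, {"hand": 1, "travel": [0, 0, 0], "yaw": 0}, {"hand": 1, "travel": [0, 0, 0], "yaw": 0}, {"hand": 1, "travel": [0, 0, 0], "yaw": 0}], "newtons": 40}}

```text
t: 4.85
tcp_pos: [0.561, -0.228, 0.0707]
tool_rot: [0.824, 0.566, -0.0, -0.0]
force: [-2.2, 0.4, 5.3]
finger_gap: 0.151
```

```bash
python3 look.py wrist w3
```

```text
4.9 [ 0.561  -0.228   0.0707] yang -21.03 z [-6.e-04  2.e-04 -1.e+00] F [-3.7  0.2  5.7] [ 0.12  0.35 -0.  ] gap 0.156
```

View pics/w3.png

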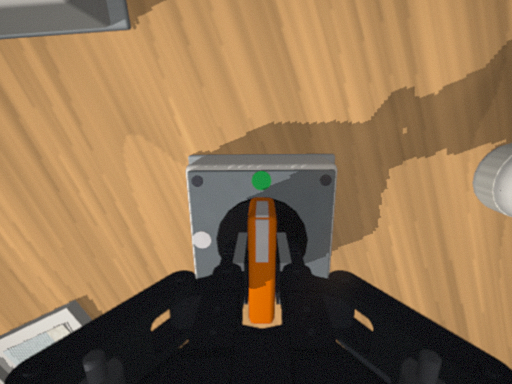

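Gripped: the gap is 0.156, about 13 mm, and forces are small. I'll turn a quarter anticlockwise, which is negative tool yaw.

Emit:
{"method": "servo_tool", "body": {"increments": [{"hand": 1, "travel": [0, 0, 0], "yaw": -6}, {"hand": 1, "travel": [0, 0, 0], "yaw": -6}, {"hand": 1, "travel": [0, 0, 0], "yaw": -6}, {"hand": 1, "travel": [0, 0, 0], "yaw": -6}, {"hand": 1, "travel": [0, 0, 0], "yaw": -6}]}}

```text
t: 5.4
tcp_pos: [0.5601, -0.2279, 0.0706]
tool_rot: [0.648, 0.761, -0.001, -0.001]
force: [-4.5, 0.3, 6.8]
finger_gap: 0.153
```

```bash
python3 look.py wrist w4
```

```text
5.45 [ 0.56   -0.2279  0.0706] yang 9.38 z [-2.9e-03  9.0e-04 -1.0e+00] F [-3.7  0.   6.7] [-0.01  0.76 -0.13] gap 0.156
```

View pics/w4.png

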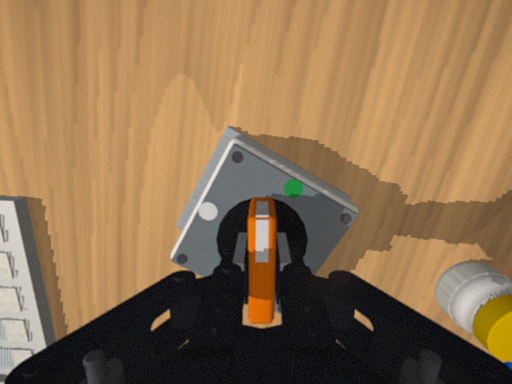

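The handle has turned with the hand by about 30°, with the green dot now at (293,188) and forces low. I'll turn the remaining 60°.

Emit:
{"method": "servo_tool", "body": {"increments": [{"hand": 1, "travel": [0, 0, 0], "yaw": -6}, {"hand": 1, "travel": [0, 0, 0], "yaw": -6}, {"hand": 1, "travel": [0, 0, 0], "yaw": -6}, {"hand": 1, "travel": [0, 0, 0], "yaw": -6}, {"hand": 1, "travel": [0, 0, 0], "yaw": -6}, {"hand": 1, "travel": [0, 0, 0], "yaw": -6}, {"hand": 1, "travel": [0, 0, 0], "yaw": -6}, {"hand": 1, "travel": [0, 0, 0], "yaw": -6}, {"hand": 1, "travel": [0, 0, 0], "yaw": -6}, {"hand": 1, "travel": [0, 0, 0], "yaw": -6}, {"hand": 1, "travel": [0, 0, 0], "yaw": 0}, {"hand": 1, "travel": [0, 0, 0], "yaw": 0}]}}

```text
t: 6.65
tcp_pos: [0.5586, -0.229, 0.0706]
tool_rot: [0.182, 0.983, -0.001, -0.003]
force: [-9.1, -4.5, 7.5]
finger_gap: 0.159
```

```bash
python3 look.py wrist w5
```

```text
6.7 [ 0.5586 -0.229   0.0706] yang 69.03 z [-5.5e-03 -6.0e-04 -1.0e+00] F [-8.2 -3.9  7.4] [-0.6   1.28 -0.02] gap 0.156
```

View pics/w5.png

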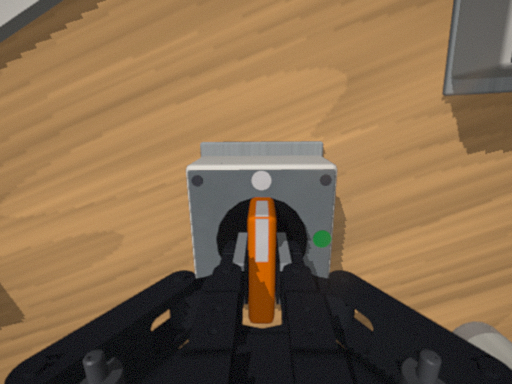

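The pointer now sits at the white dot (262,180), OFF. I'll release and lift.

Emit:
{"method": "servo_tool", "body": {"increments": [{"hand": 0, "travel": [0, 0, 0], "yaw": 0}, {"hand": 0, "travel": [0, 0, 0], "yaw": 0}, {"hand": 0, "travel": [0, 0, 0], "yaw": 0}, {"hand": 0, "travel": [0, 0, 0], "yaw": 0}, {"hand": 0, "travel": [0, 0, 0], "yaw": 0}, {"hand": 0, "travel": [0, 0, 0], "yaw": 0}, {"hand": 0, "travel": [0, 0, -20], "yaw": 0}, {"hand": 0, "travel": [0, 0, -40], "yaw": 0}, {"hand": 0, "travel": [0, 0, -40], "yaw": 0}, {"hand": 0, "travel": [0, 0, -40], "yaw": 0}, {"hand": 0, "travel": [0, 0, -20], "yaw": 0}, {"hand": 0, "travel": [0, 0, 0], "yaw": 0}]}}

```text
t: 7.9
tcp_pos: [0.5635, -0.2293, 0.2343]
tool_rot: [0.182, 0.983, -0.002, 0.004]
force: [0.8, -0.6, -0.6]
finger_gap: 1.002
```

```bash
python3 look.py wrist w6
```

```text
7.95 [ 0.5621 -0.2285  0.2319] yang 68.97 z [ 0.0033 -0.0021 -1.    ] F [-1.4  0.3 -0.2] [ 0.04  0.02 -0.02] gap 0.997
```

View pics/w6.png

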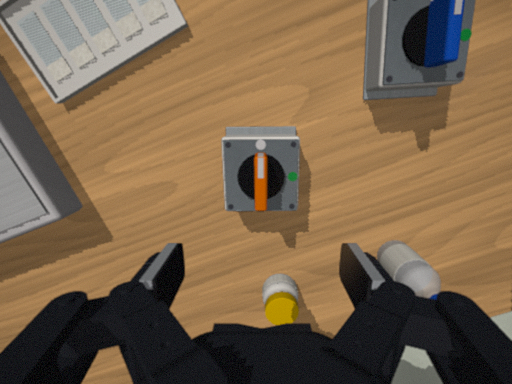

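Orange stays at OFF, with the stripe at (261,155) by the white dot. Next I'll go above blue.

Emit:
{"method": "servo_tool", "body": {"increments": [{"hand": 0, "travel": [30.2, 35.6, 0], "yaw": 0}, {"hand": 0, "travel": [30.2, 35.6, 0], "yaw": 0}, {"hand": 0, "travel": [30.2, 35.6, 0], "yaw": 0}, {"hand": 0, "travel": [30.2, 35.6, 0], "yaw": 0}, {"hand": 0, "travel": [30.2, 35.6, 0], "yaw": 0}, {"hand": 0, "travel": [0, 0, 0], "yaw": -4}, {"hand": 0, "travel": [0, 0, 0], "yaw": 0}, {"hand": 0, "travel": [0, 0, 0], "yaw": 0}, {"hand": 0, "travel": [0, 0, 0], "yaw": 0}]}}

```text
t: 8.85
tcp_pos: [0.4846, -0.0086, 0.2297]
tool_rot: [0.149, 0.989, -0.0, -0.0]
force: [-0.2, 0.3, -0.6]
finger_gap: 1.001
```

```bash
python3 look.py wrist w7
python3 - <<'E'
from fit import *
a=cv2.imread("pics/w7.png")
cv2.imwrite("pics/c7.png",cv2.resize(a[130:230,210:315],None,fx=5,fy=5,interpolation=cv2.INTER_CUBIC))
E
```

```text
8.9 [ 0.4846 -0.0087  0.2298] yang 72.83 z [-7.e-04  1.e-04 -1.e+00] F [ 0.7 -0.4 -0.3] [ 0.01 -0.    0.05] gap 1.001
```

View pics/w7.png

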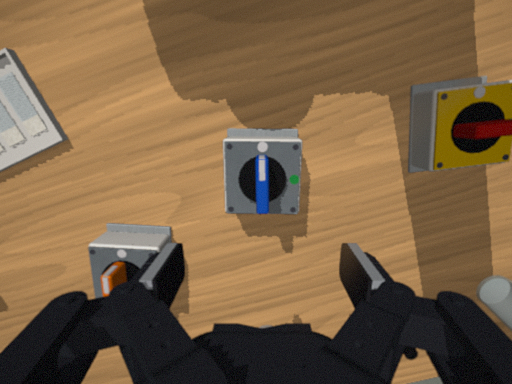

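View pics/c7.png

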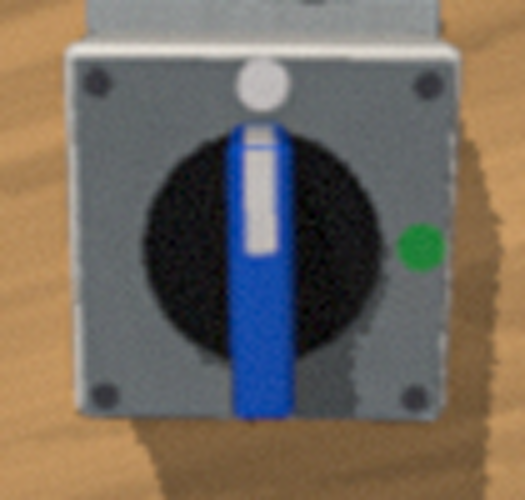

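Blue's bar centre is at column 262.5, which matches the gripped column of 262, so the hand is centred. A small +x shift of 1.4 mm is needed, then I'll descend and close.

Emit:
{"method": "servo_tool", "body": {"increments": [{"hand": 0, "travel": [1.4, 0, 20], "yaw": 0}, {"hand": 0, "travel": [0, 0, 40], "yaw": 0}, {"hand": 0, "travel": [0, 0, 40], "yaw": 0}, {"hand": 0, "travel": [0, 0, 30], "yaw": 0}, {"hand": 0, "travel": [0, 0, 20], "yaw": 0}, {"hand": 0, "travel": [0, 0, 10], "yaw": 0}, {"hand": 0, "travel": [0, 0, 0], "yaw": 0}, {"hand": 0, "travel": [0, 0, 0], "yaw": 0}]}}

```text
t: 9.7
tcp_pos: [0.4837, -0.0079, 0.0707]
tool_rot: [0.149, 0.989, -0.0, 0.001]
force: [0.9, 0.7, 0.7]
finger_gap: 0.998
```

```bash
python3 look.py wrist w8
```

```text
9.75 [ 0.4839 -0.0078  0.0711] yang 72.93 z [ 2.e-03 -5.e-04 -1.e+00] F [ 0.7  0.6 -0.3] [-0.04 -0.   -0.01] gap 0.998
```

View pics/w8.png

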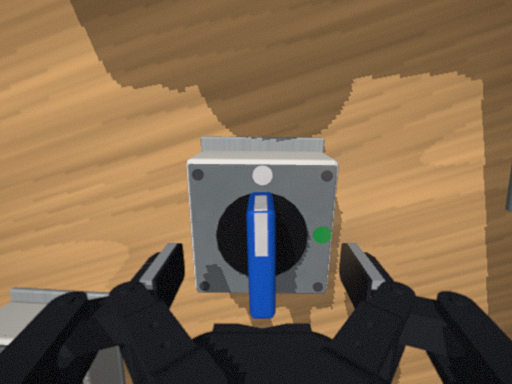

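The blue bar is centred between the pads, at column 262 with its end at row 318. I'll close and start the turn.

Emit:
{"method": "servo_tool", "body": {"increments": [{"hand": 1, "travel": [0, 0, 0], "yaw": 0}, {"hand": 1, "travel": [0, 0, 0], "yaw": 0}, {"hand": 1, "travel": [0, 0, 0], "yaw": 0}, {"hand": 1, "travel": [0, 0, 0], "yaw": 0}, {"hand": 1, "travel": [0, 0, 0], "yaw": 0}, {"hand": 1, "travel": [0, 0, 0], "yaw": 0}, {"hand": 1, "travel": [0, 0, 0], "yaw": 0}, {"hand": 1, "travel": [0, 0, 0], "yaw": 0}], "newtons": 40}}

```text
t: 10.55
tcp_pos: [0.483, -0.0077, 0.0707]
tool_rot: [0.148, 0.989, -0.0, 0.0]
force: [-1.1, -1.8, 6.3]
finger_gap: 0.152
```

Emit:
{"method": "servo_tool", "body": {"increments": [{"hand": 1, "travel": [0, 0, 0], "yaw": 6}, {"hand": 1, "travel": [0, 0, 0], "yaw": 6}, {"hand": 1, "travel": [0, 0, 0], "yaw": 6}, {"hand": 1, "travel": [0, 0, 0], "yaw": 6}, {"hand": 1, "travel": [0, 0, 0], "yaw": 6}]}}

```text
t: 11.05
tcp_pos: [0.4829, -0.0079, 0.0707]
tool_rot: [0.4, 0.916, -0.001, 0.0]
force: [-3.0, -4.6, 5.8]
finger_gap: 0.157
```

```bash
python3 look.py wrist w9
```

```text
11.1 [ 0.4828 -0.0079  0.0707] yang 42.6 z [-4.e-04 -9.e-04 -1.e+00] F [-2.2 -4.6  5.1] [-0.53  0.4   0.1 ] gap 0.156
```

View pics/w9.png

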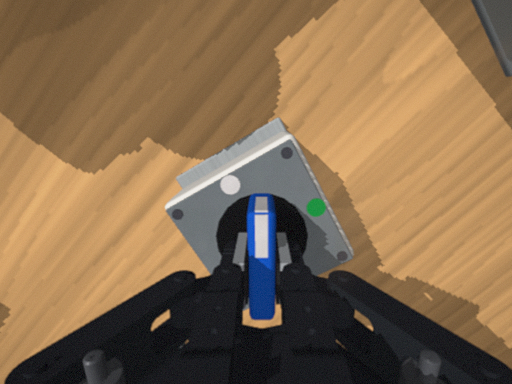

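The blue handle has followed by 30° clockwise with low forces. Next is the remaining 60°.

Emit:
{"method": "servo_tool", "body": {"increments": [{"hand": 1, "travel": [0, 0, 0], "yaw": 6}, {"hand": 1, "travel": [0, 0, 0], "yaw": 6}, {"hand": 1, "travel": [0, 0, 0], "yaw": 6}, {"hand": 1, "travel": [0, 0, 0], "yaw": 6}, {"hand": 1, "travel": [0, 0, 0], "yaw": 6}, {"hand": 1, "travel": [0, 0, 0], "yaw": 6}, {"hand": 1, "travel": [0, 0, 0], "yaw": 6}, {"hand": 1, "travel": [0, 0, 0], "yaw": 6}, {"hand": 1, "travel": [0, 0, 0], "yaw": 6}, {"hand": 1, "travel": [0, 0, 0], "yaw": 6}, {"hand": 1, "travel": [0, 0, 0], "yaw": 0}, {"hand": 1, "travel": [0, 0, 0], "yaw": 0}, {"hand": 1, "travel": [0, 0, 0], "yaw": 0}]}}

```text
t: 12.4
tcp_pos: [0.4823, -0.0081, 0.0707]
tool_rot: [0.804, 0.595, -0.001, 0.0]
force: [-3.2, -4.6, 6.1]
finger_gap: 0.15
```

```bash
python3 look.py wrist w10
```

```text
12.45 [ 0.4823 -0.008   0.0706] yang -17.0 z [-0.0013 -0.001  -1.    ] F [-3.1 -5.4  7. ] [-0.81  0.44 -0.06] gap 0.154
```

View pics/w10.png

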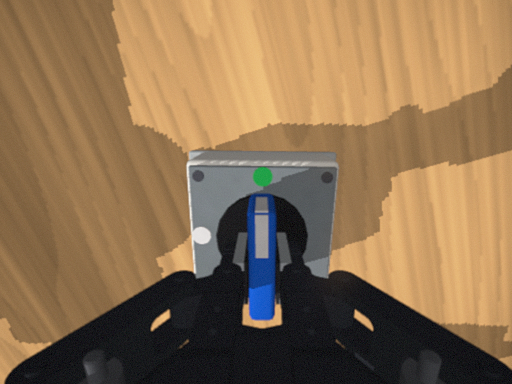

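The blue pointer sits at the green dot (262,176), ON. I'll release and lift.

Emit:
{"method": "servo_tool", "body": {"increments": [{"hand": 0, "travel": [0, 0, 0], "yaw": 0}, {"hand": 0, "travel": [0, 0, 0], "yaw": 0}, {"hand": 0, "travel": [0, 0, 0], "yaw": 0}, {"hand": 0, "travel": [0, 0, 0], "yaw": 0}, {"hand": 0, "travel": [0, 0, 0], "yaw": 0}, {"hand": 0, "travel": [0, 0, 0], "yaw": 0}, {"hand": 0, "travel": [0, 0, -20], "yaw": 0}, {"hand": 0, "travel": [0, 0, -40], "yaw": 0}, {"hand": 0, "travel": [0, 0, -40], "yaw": 0}, {"hand": 0, "travel": [0, 0, -40], "yaw": 0}, {"hand": 0, "travel": [0, 0, -20], "yaw": 0}, {"hand": 0, "travel": [0, 0, 0], "yaw": 0}, {"hand": 0, "travel": [0, 0, 0], "yaw": 0}, {"hand": 0, "travel": [0, 0, 0], "yaw": 0}]}}

```text
t: 13.85
tcp_pos: [0.4819, -0.0071, 0.229]
tool_rot: [0.804, 0.594, -0.001, -0.001]
force: [-0.1, -1.0, -0.0]
finger_gap: 1.002
```

```bash
python3 look.py wrist w11; python3 look.py side s11
python3 - <<'E'
import cv2,numpy as np
a=cv2.imread("pics/w11.png"); b=cv2.imread("pics/s11.png")
cv2.imwrite("pics/end.png",np.hstack([a[:,100:450],cv2.resize(b[140:380,120:350],None,fx=1.6,fy=1.6)]))
E
```

```text
13.9 [ 0.4819 -0.0071  0.2289] yang -17.05 z [-3.4e-03  9.0e-04 -1.0e+00] F [-0.5 -0.5 -0.3] [ 0.   -0.02 -0.04] gap 0.997
13.95 [ 0.482  -0.0072  0.2289] yang -17.05 z [-3.3e-03  8.0e-04 -1.0e+00] F [-0.6 -0.3 -0.3] [-0.04 -0.   -0.06] gap 1.004
```

View pics/end.png

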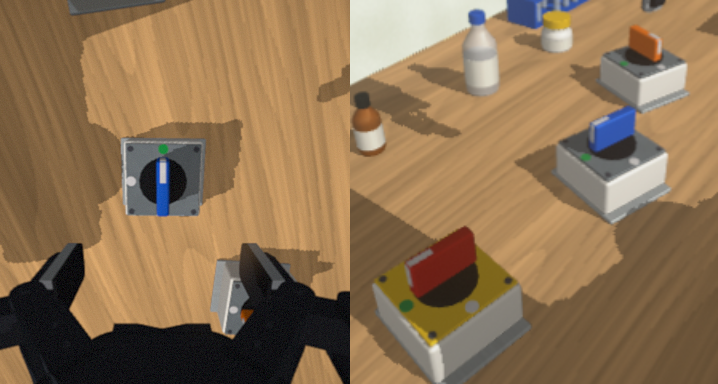

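The blue pointer is at the green dot (163,150), the orange one at its white dot, and red is unchanged at its green dot. The hand is clear, so I'm handing in.

```bash
python3 -c "
from station import manip
print(manip.sign_off())"
```

```text
the job is handed in; nothing more can be done
None
```

Both isolators were switched in the required order. I turned the slide warmer (orange) from ON to OFF, let go, then turned the microscope (blue) from OFF to ON. I left the main isolator (red) alone and handed the job in at about 14 s of the 45 s allowed; sign-off gives no verdict.

- **Handle positions:** The last wrist and side pictures show the orange stripe at its white dot, the blue stripe at its green dot, and red still at its green dot. I judged these by eye and did not measure the angles.
- **Hand and forces:** The gripper is open and about 13 cm above the handles, with outside force under 1 N. The highest force I read while gripping was about 13 N.
- **Disagreement between measurements:** The box position fitted from the scene and side cameras was about 2–3 mm off for orange, going by where the hand settled while gripping it. I corrected for this with wrist-camera pictures and small shifts. No check failed.

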